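# Empty the buffer bin and press it home against the polish riser

## Task

Tip the four mini buffer blocks out of the pink bin into the steel tray, then stand the bin upright in its place, its back flat against the front panel of the polish riser and its left side snug against the brush rest. It has mounting tape on its back and underneath, so press it with one slanting push firmly against the riser and down onto the desk at the same time, and finish while still holding that push. Leave the bottles, cup and jars standing where they are.

Things in the scene. Friction and masses are not known exactly. Their poses are not given: they have to be found in the camera images.
- bin: pink plastic hopper bin, 0.1 to 0.2 kg, open on top, 70 mm high, walls 4 mm. Origin: centre of the underside of its 60 x 60 mm base; z up, x to its back. Back (x +30 mm) and sides (y +30, -30 mm) are upright; grip it across the sides. The front wall slopes out from x -30 mm at the base to -85 mm at the rim. Inner floor 51 x 52 mm (x, y), 4 mm up. Friction 0.5 to 0.7, desk too: the blocks slide out over the front when tipped 80 to 95 degrees.
- bin_lip (a point): middle of the bin's sloping front lip, over which it pours: in the bin's frame x -85 mm, y 0, z 70 mm.
- buffer0: mini nail-buffer block with yellow faces and a dark core, 25 x 35 x 12 mm (x, y, z), 12 g; origin at the centre of its underside. Starts lying in the bin.
- buffer1: mini nail-buffer block with blue faces and a dark core, 25 x 35 x 12 mm (x, y, z), 12 g; origin at the centre of its underside. Starts lying in the bin.
- buffer2: mini nail-buffer block with white faces and a dark core, 25 x 35 x 12 mm (x, y, z), 12 g; origin at the centre of its underside. Starts lying in the bin.
- buffer3: mini nail-buffer block with green faces and a dark core, 25 x 35 x 12 mm (x, y, z), 12 g; origin at the centre of its underside. Starts lying in the bin.
- tray: loose stainless-steel instrument tray, 150 x 210 mm (x, y), 30 mm high, open at the top, walls 3 mm, 0.6 kg; origin at the centre of its underside.
- riser: fixed greige two-step polish display, 420 mm long. Origin on the desk at the foot of its flat upright front panel, midway along; the panel is the plane x = 0, 60 mm high; x points into the riser, y along it to the left. Bottles begin 61 mm behind the panel and reach 128 mm high (first step), 168 mm (second). A white wipe box 55 mm high is fixed before it at x -75 to 0, y -202 to -118 mm.
- brush_rest (a point): dark wooden brush rest, 85 x 40 mm, 22 mm high, fixed on the desk before the riser panel: in the riser's frame x -90 to -5 mm, y +30 to +70 mm. This point: centre of its top. Its face at y +30 mm is the stop for the bin's left (+y) side.
- bin_place (a point): the point on the desk (in the riser's frame, x = -30 mm, y = 0, z = 0) where the bin's origin belongs when its back touches the riser panel and its left side touches the brush rest.
- table: the white fixed desk; its top is the plane z = 0.
- polish_a: red nail-polish bottle, 27 mm across, 69 mm high, gold cap; loose bystander, origin at the centre of its underside.
- polish_b: blue nail-polish bottle, 27 mm across, 69 mm high, gold cap; loose bystander, origin at the centre of its underside.
- polish_c: pale pink nail-polish bottle, 27 mm across, 69 mm high, gold cap; loose bystander, origin at the centre of its underside.
- pump: amber lotion bottle with black pump, 62 mm across, 184 mm high; loose bystander, origin at the centre of its underside.
- brush_cup: white cup, 72 mm across, 95 mm high, with brushes standing to 160 mm; loose bystander, origin at the centre of its underside.
- cream: small cream jar with gold lid, 60 mm across, 48 mm high; loose bystander, origin at the centre of its underside.
Things that resemble listed ones, but are neither listed nor needed, are in the scene too. Of the things that look like the bin, the middle-sized one is meant.

How it is judged:
By the outcome, as a careful person would: the job done as asked, in the order asked, and still so for the second after the job is handed in, while the arm keeps its last pose, push and grip.
It also fails if it takes over 61 s, if anything falls off the work surface, if the arm or the gripper's body presses on something with over 40 N, if the wrist force passes 120 N, or if a joint passes its speed limit or range.

## Robot

A 6-joint arm with a two-finger parallel gripper is mounted at the origin on the work surface. World frame = base frame: x ahead of the robot, y to its left, z up, the work surface at z = 0. Lengths are in mm, angles in degrees, forces in N, time in s.
With the tool pointing down it reaches from about 300 to 850 mm from the base axis. Payload 4.2 kg.
Tool frame: the origin (TCP) lies between the finger pads; the fingertips stand 22 mm ahead of it and the grasp point (between the pads) lies 3 mm ahead of it; z points along the fingers, y is the direction in which the jaws open and shut (so a half turn about z gives the same grasp; the last joint's range is limited). The gripper opens to 91 mm and grips with 3 to 60 N. Pads are 32 mm wide; open, the fingers measure 118 mm over their backs; the gripper's body (76 mm by 178 mm) begins 60 mm behind the grasp point.
Start: joints at [-69.901, 18.312, 89.639, -0, 72.044, -1.146], TCP at [208.362, -535.938, 204.476] pointing down, gripper open.
Joint ranges: [-177.97, 177.97], [-48.28, 115.42], [12.27, 149.76], [-77.06, 257.06], [2.81, 150.46], [-146.56, 146.56]. Speed limits (degrees/s): [147.25, 147.25, 180, 180, 180, 180].

## Interface

Orientations are given as [roll, pitch, yaw] about the fixed x, y, z axes, in that order (R = Rz(yaw) Ry(pitch) Rx(roll)).
In Python, from workcell import * gives the robot as it stands.
- The arm moves only by the shell command python3 -m jog 'ROWS' [OPENING] [FORCE]. ROWS is text: rows parted by semicolons, each of 6 numbers parted by spaces: the shift along the tool's x, y, z in units of 0.5 m (1.0 is 0.5 m), then the turn, a rotation vector about the tool's x, y, z in units of pi/2 rad (1.0 is pi/2 rad). A call has 1 to 20 rows; each row is the pose to reach, as a shift and turn from the pose measured when the call began, along the tool's axes at that moment; what a row does not reach only later rows make up. A row lasts 1/12 s, in which the tool goes at most 41.7 mm and 7.16 degrees, less where a joint would pass 70% of its speed; a pose out of reach is approached as far as the arm can. A call with a number of a shift or a turn outside -1 to 1 is refused whole. A call with a gripper value outside its range is refused whole. OPENING is the opening, from -1 (shut) to 1 (fully open), set as the call begins (- or left out, the last holds). The fingers move at their own pace and stop on an object; FORCE is the grip in N (left out, the last holds). Time passes only in rows, so rows that repeat a pose let the fingers close. It gives the time, the measured TCP pose, the force and the opening at its end, in the units of the state.
- state(): the state, without advancing time (a new reading comes with each control period).
- grab_frame(name): name is "scene" or "side" or "wrist"; returns the picture (400x640x3 uint8, red, green, blue); there is no depth.
- calibration(name): a dict with "mtx" (3x3 intrinsics, pixels), "rvec" (rotation vector, rad) and "tvec" (3), from world to camera coordinates, as OpenCV has them. Camera axes: x right, y down, z forward; pixel columns grow to the right and rows downward; lengths in mm; the calibration is good to about 2 mm. A picture is of the moment at which its call begins: read the wrist's pose just before it. calibration takes no time and is no camera call; for the wrist camera it gives the pose at the moment of the call.
- job_done(): hands the job in, once; it reports no verdict.
Trained networks look in the newest picture that a camera, given by its name, has taken for a name from the list of things; names that differ only in an ending like _2 or _b are one class to them, and where a whole thing is asked for, a point or a joint stands for the part that bears it (a point fixed in the world has none). Each returns a list of dicts, best first, with "confidence" (0 to 1); they miss things now and then, are a little off and sometimes report something else, mostly with a low value. They report only what shows in the picture. A call takes as long as a camera call. They do not tell look-alikes from the thing itself.
- spot_in(query, camera): "rect" ([left, top, right, bottom] in pixels, round what is visible of it).
- tip_of(query, camera): "location" ([column, row] in pixels: a listed point, or the origin of a listed thing).
The state is a dict: "time_s": time; "qpos": joint angles; "qvel": joint speeds; "effort": joint torques, N m; "ee_pos": TCP position; "ee_rot": TCP orientation; "force": force on the tool from outside, world axes, zero at the start; "torque": the same for the moment, N m; "gripper_width": finger opening in mm.
Only numpy, scipy, OpenCV 4.12 (cv2) and the standard library are available. Lean on these libraries where they do the work, as an engineer would, in place of code of your own. Each camera call takes 0.05 s, during which the arm holds its last target. There are 200 camera calls.

## Working session

There is one attempt and no reset: what is moved stays moved. The work goes in short steps, Python scripts to look and compute and a shell command to move; the robot and the scene stay as the last step left them, time stands still between calls to the robot, and variables do not carry over. Pictures are saved under pics/ and viewed, about 8 in all and at most 12, crops included, and the job is handed in when it is done.

```bash
mkdir -p pics; ls; cat > h.py <<'E'
from workcell import *
import numpy as np, cv2
from scipy.spatial.transform import Rotation as R
def ray(cam,px,cal=None):
    c=cal or calibration(cam); M=np.array(c["mtx"],float)
    Rm=cv2.Rodrigues(np.array(c["rvec"],float))[0]; t=np.array(c["tvec"],float).ravel()
    d=Rm.T@np.linalg.inv(M)@np.array([px[0],px[1],1.0]); return -Rm.T@t, d/np.linalg.norm(d)
def onz(cam,px,z=0,cal=None):
    o,d=ray(cam,px,cal); return o+d*(z-o[2])/d[2]
def proj(cam,P):
    c=calibration(cam); return cv2.projectPoints(np.array(P,float).reshape(-1,3),np.array(c["rvec"],float),np.array(c["tvec"],float),np.array(c["mtx"],float),None)[0].reshape(-1,2)
def save(cam,name,crop=None,s=1):
    im=grab_frame(cam)[:,:,::-1]
    if crop: im=im[crop[1]:crop[3],crop[0]:crop[2]]
    cv2.imwrite("pics/"+name,cv2.resize(im,None,fx=s,fy=s,interpolation=cv2.INTER_CUBIC))
def todeltas(pos,rot=None):
    "target world TCP pos (mm), rot R -> row numbers"
    s=state(); R0=R.from_euler("xyz",s["ee_rot"],degrees=True)
    d=R0.inv().apply(np.array(pos)-s["ee_pos"])/500
    rv=(R0.inv()*rot).as_rotvec()/(np.pi/2) if rot is not None else np.zeros(3)
    return np.round(np.r_[d,rv],4)
E
python3 - <<'E'
from h import *
np.set_printoptions(precision=1,suppress=True)
print(state())
for c in("scene","side"):
    save(c,c+"0.png",s=1.25)
    o,_=ray(c,(320,200));print(c,o)
    for q in["bin","bin_lip","tray","riser","brush_rest","bin_place","pump","brush_cup","cream","polish_a","buffer0"]:
        print(q,[(np.round(r["rect"]).tolist(),round(r["confidence"],2)) for r in spot_in(q,c)] if q!="bin_place" else"",[(np.round(r["location"],1).tolist(),round(r["confidence"],2)) for r in tip_of(q,c)])
E
```

```text
pics
{'time_s': 0.0, 'qpos': array([-69.9,  18.4,  89.7,   0. ,  72. ,  -1.1]), 'qvel': array([-0. ,  0. , -0. , -0. , -0. ,  0.1]), 'effort': array([ -0. , -41.2, -23.2,   0.1,   0. ,  -0. ]), 'ee_pos': array([ 208.2, -535.4,  203.6]), 'ee_rot': array([-179.9,   -0. ,   21.2]), 'force': array([ 0.7, -0.7,  0.1]), 'torque': array([ 0. , -0. , -0.1]), 'gripper_width': 91.42221411503903}
scene [1086.3  557.7  948.5]
bin [([246.0, 153.0, 283.0, 193.0], 0.82), ([245.0, 140.0, 264.0, 163.0], 0.76), ([274.0, 110.0, 326.0, 151.0], 0.76)] [([255.4, 157.2], 0.83), ([291.3, 140.8], 0.68), ([258.8, 182.7], 0.65), ([254.9, 266.5], 0.51), ([453.2, 292.6], 0.31)]
bin_lip [([240.0, 143.0, 266.0, 162.0], 0.71), ([450.0, 277.0, 464.0, 297.0], 0.65), ([243.0, 154.0, 278.0, 192.0], 0.6), ([276.0, 112.0, 324.0, 153.0], 0.58)] [([273.6, 160.0], 0.98), ([322.7, 127.1], 0.88), ([263.6, 147.9], 0.84)]
tray [([334.0, 220.0, 424.0, 298.0], 0.56), ([244.0, 154.0, 282.0, 194.0], 0.56), ([176.0, 130.0, 199.0, 186.0], 0.38)] [([376.9, 259.2], 0.61)]
riser [([146.0, 206.0, 315.0, 363.0], 0.97), ([331.0, 220.0, 423
[... 1387 characters left out ...]
  [([392.3, 215.9], 0.56), ([309.2, 284.7], 0.17)]
pump [([407.0, 309.0, 446.0, 364.0], 0.69)] [([418.9, 351.3], 0.92), ([336.2, 290.2], 0.54)]
brush_cup [([330.0, 88.0, 348.0, 136.0], 0.95)] [([338.9, 131.1], 0.87), ([313.2, 170.7], 0.4)]
cream [([361.0, 351.0, 390.0, 389.0], 0.57), ([289.0, 142.0, 338.0, 197.0], 0.37)] [([373.6, 368.5], 0.81), ([287.6, 136.3], 0.62)]
polish_a [([284.0, 117.0, 292.0, 133.0], 0.62), ([303.0, 116.0, 309.0, 134.0], 0.54), ([310.0, 206.0, 317.0, 225.0], 0.51), ([65.0, 69.0, 640.0, 398.0], 0.21)] [([304.7, 132.1], 0.67), ([311.0, 222.9], 0.53), ([290.3, 132.6], 0.43)]
buffer0 [([331.0, 281.0, 343.0, 285.0], 0.51)] [([336.0, 288.1], 0.64), ([346.5, 287.4], 0.58)]
```

View pics/scene0.png

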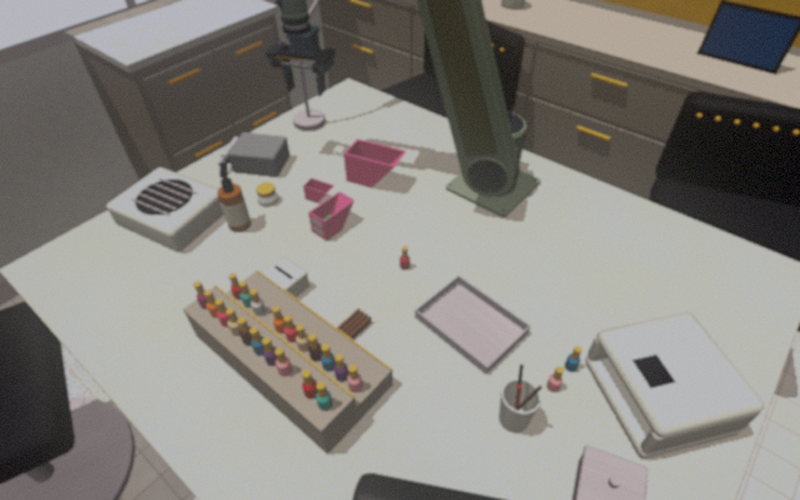

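View pics/side0.png

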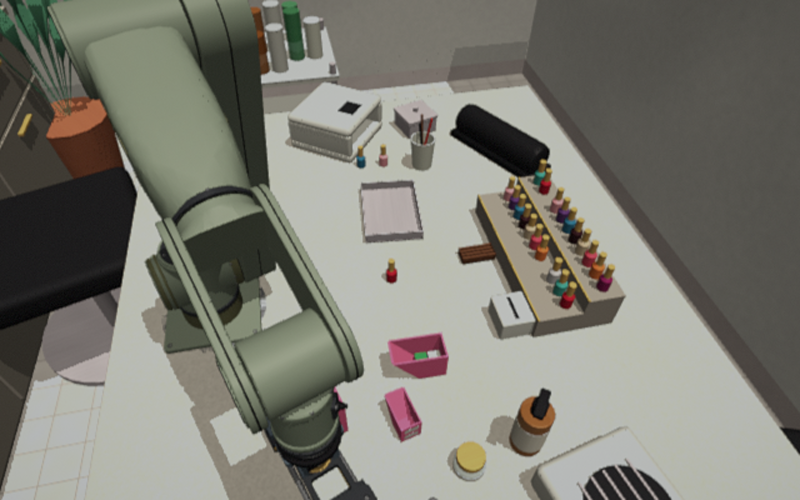

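```bash
python3 - <<'E'
from h import *
np.set_printoptions(precision=1,suppress=True)
for c,px in [("scene",(255.4,157.2)),("scene",(291.3,140.8)),("scene",(258.8,182.7)),("side",(342.2,291.1)),("side",(323.6,343.3)),("scene",(376.9,259.2)),("side",(312.7,172.5)),("scene",(256.7,265.8)),("side",(397,212.6)),("scene",(266.1,257.2)),("side",(392.3,215.9)),("scene",(194.9,180.6)),("side",(418.9,351.3)),("scene",(411,335)),("side",(338.9,131.1)),("scene",(213,159.3)),("side",(373.6,368.5)),("scene",(321.6,212)),("side",(311,222.9))]: print(c,px,onz(c,px,0))
print("rest",onz("scene",(278.8,260.1),22),onz("side",(384.2,202.3),22))
for c,px in [("scene",(273.6,160)),("scene",(322.7,127.1)),("scene",(263.6,147.9)),("side",(309.1,284.7)),("side",(313.9,310.7))]: print("lip",c,px,onz(c,px,70))
E
```

```text
scene (255.4, 157.2) [ 358.9 -362.6   -0. ]
scene (291.3, 140.8) [ 204.9 -326.4    0. ]
scene (258.8, 182.7) [ 446.3 -255.5    0. ]
side (342.2, 291.1) [ 444.3 -242.1    0. ]
side (323.6, 343.3) [ 364.1 -373.7   -0. ]
scene (376.9, 259.2) [457.  234.3   0. ]
side (312.7, 172.5) [461.4 226.1   0. ]
scene (256.7, 265.8) [690.5 -13.9   0. ]
side (397, 212.6) [679.9  -6.2  -0. ]
scene (266.1, 257.2) [652.4 -14.5   0. ]
side (392.3, 215.9) [661.2 -16.1   0. ]
scene (194.9, 180.6) [ 577.9 -434.4    0. ]
side (418.9, 351.3) [ 582.6 -441.     0. ]
scene (411, 335) [593.2 426.7   0. ]
side (338.9, 131.1) [603.5 428.7   0. ]
scene (213, 159.3) [ 464.3 -474.3   -0. ]
side (373.6, 368.5) [ 464.3 -458.1   -0. ]
scene (321.6, 212) [415.7  -3.3   0. ]
side (311, 222.9) [411.    7.9   0. ]
rest [647.   33.2  22. ] [645.8  24.7  22. ]
lip scene (273.6, 160) [ 384.4 -236.6   70. ]
lip scene (322.7, 127.1) [ 137.8 -226.8   70. ]
lip scene (263.6, 147.9) [ 359.6 -308.9   70. ]
lip side (309.1, 284.7) [ 354.4 -248.    70. ]
lip side (313.9, 310.7) [ 351.3 -321.    70. ]
```

Both views agree on three pink bins. In the scene picture (640x400 pixels) they are:
- the large one at (300,130), which is empty
- the small one at (255,152), which is narrow and empty
- the middle-sized one at (264,173), with buffer blocks visible inside

I choose the middle-sized one, near (445,-249), with its lip facing the robot. I'll go above it and confirm with the wrist camera.

```bash
python3 -m jog '.62 -.372 -.112 0 0 .2356;.62 -.372 -.112 0 0 .2356;.62 -.372 -.112 0 0 .2356;.62 -.372 -.112 0 0 .2356;.62 -.372 -.112 0 0 .2356;.62 -.372 -.112 0 0 .2356;.62 -.372 -.112 0 0 .2356;.62 -.372 -.112 0 0 .2356;.62 -.372 -.112 0 0 .2356;.62 -.372 -.112 0 0 .2356;.62 -.372 -.112 0 0 .2356;.62 -.372 -.112 0 0 .2356;.62 -.372 -.112 0 0 .2356;.62 -.372 -.112 0 0 .2356' 1
python3 - <<'E'
from h import *
np.set_printoptions(precision=1,suppress=True)
s=state();print(s["qpos"],s["ee_pos"],s["ee_rot"])
save("wrist","w1.png",s=1.25); o,_=ray("wrist",(320,200));print(o,onz("wrist",(320,200)))
for q in("bin","bin_lip"):
    print(q,[(np.round(r["rect"]).tolist(),round(r["confidence"],2)) for r in spot_in(q,"wrist")])
    for r in tip_of(q,"wrist"): print(r, onz("wrist",r["location"],0 if q=="bin" else 70))
E
```

```text
time_s: 3.37
ee_pos: [429.0, -251.3, 260.2]
ee_rot: [-180.0, 0.0, -0.1]
force: [-1.0, -0.1, -0.7]
gripper_width: 91.2
[-31.7   9.4  93.7  -0.   77.   58.4] [ 429.  -251.3  260.2] [-180.     0.    -0.1]
[ 512.3 -251.3  441.2] [ 376.8 -253.8    0. ]
bin [([288.0, 140.0, 339.0, 230.0], 0.94), ([287.0, 266.0, 396.0, 341.0], 0.94), ([82.0, 0.0, 297.0, 54.0], 0.68), ([359.0, 193.0, 416.0, 239.0], 0.64)]
{'location': [393.5, 207.8], 'confidence': 0.97} [ 363.5 -376.4    0. ]
{'location': [314.8, 158.8], 'confidence': 0.87} [ 445.3 -245.3    0. ]
{'location': [356.1, 289.0], 'confidence': 0.79} [ 206.3 -320.2    0. ]
{'location': [311.9, 225.2], 'confidence': 0.56} [ 332.2 -240.     0. ]
bin_lip [([290.0, 136.0, 340.0, 227.0], 0.92), ([363.0, 193.0, 413.0, 238.0], 0.91), ([285.0, 266.0, 396.0, 342.0], 0.89)]
{'location': [313.8, 226.5], 'confidence': 0.62} [ 359.  -244.2   70. ]
{'location': [361.3, 224.4], 'confidence': 0.61} [ 362.3 -312.2   70. ]
```

View pics/w1.png

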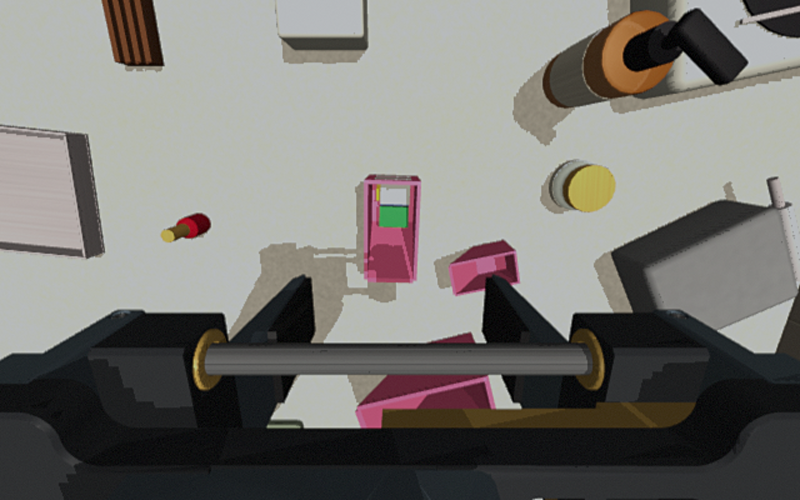

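The wrist picture confirms the choice: the middle-sized bin sits at display (392,230) with white, green and yellow blocks inside. The small bin is at (485,268) and the large one is under the gripper at (425,385).

```bash
python3 - <<'E'
from h import *
np.set_printoptions(precision=1,suppress=True)
im=grab_frame("wrist"); hsv=cv2.cvtColor(im,cv2.COLOR_RGB2HSV)
m=((hsv[...,0]>155)&(hsv[...,0]<178)&(hsv[...,1]>90)).astype(np.uint8)
m[:, :280]=0; m[:,345:]=0; m[240:]=0
m=cv2.morphologyEx(m,cv2.MORPH_CLOSE,np.ones((9,9)))
for r in range(136,232,6):
    c=np.where(m[r])[0]
    if len(c): print(r,c.min(),c.max()+1, onz("wrist",(c.min(),r+.5),70)[:2],onz("wrist",(c.max()+1,r+.5),70)[:2])
rows=np.where(m[:,300:330].any(1))[0];print(rows.min(),rows.max(),onz("wrist",(314,rows.max()+1),70),onz("wrist",(314,rows.min()),70),onz("wrist",(314,rows.min()),0))
print(proj("wrist",[[475,-248,70],[475,-248,0],[360,-248,70]]))
E
```

```text
142 294 335 [ 477.7 -218.6] [ 477.7 -272.4]
148 292 335 [ 469.9 -215.8] [ 470.  -272.5]
154 292 334 [ 462.  -215.6] [ 462.1 -271.3]
160 292 334 [ 454.  -215.4] [ 454.1 -271.5]
166 292 334 [ 445.9 -215.2] [ 446.  -271.6]
172 292 335 [ 437.8 -214.9] [ 437.8 -273.1]
178 292 335 [ 429.5 -214.7] [ 429.5 -273.3]
184 292 335 [ 421.1 -214.5] [ 421.1 -273.4]
190 292 334 [ 412.6 -214.3] [ 412.6 -272.2]
196 292 334 [ 403.9 -214. ] [ 404.  -272.3]
202 292 334 [ 395.2 -213.8] [ 395.3 -272.5]
208 292 334 [ 386.4 -213.6] [ 386.4 -272.6]
214 292 334 [ 377.4 -213.3] [ 377.4 -272.8]
220 292 333 [ 368.3 -213.1] [ 368.4 -271.5]
226 323 328 [ 359.1 -257.3] [ 359.1 -264.5]
141 226 [ 358.3 -244.4   70. ] [ 479.6 -244.9   70. ] [ 473.4 -243.8    0. ]
[[316.4 144.6]
 [316.7 140. ]
 [316.5 225.9]]
```

```bash
python3 -m jog '.086 -.0156 .21 0 -.2778 0;.086 -.0156 .21 0 -.2778 0;.086 -.0156 .21 0 -.2778 0;.086 -.0156 .21 0 -.2778 0;.086 -.0156 .21 0 -.2778 0;.086 -.0156 .21 0 -.2778 0;.055 -.0156 .28 0 -.2778 0;.024 -.0156 .35 0 -.2778 0;-.0054 -.0156 .411 0 -.2778 0;-.0054 -.0156 .411 0 -.2778 0;-.0054 -.0156 .411 0 -.2778 0;-.0054 -.0156 .411 0 -.2778 0' 1
python3 - <<'E'
from h import *
np.set_printoptions(precision=1,suppress=True)
s=state();print(s["qpos"],s["ee_pos"],s["ee_rot"],s["force"])
save("side","s2.png",(260,220,420,340),4)
# riser detail from scene
for q in("tray","riser"): print(q,[(np.round(r["rect"]).tolist(),round(r["confidence"],2)) for r in spot_in(q,"side")])
save("scene","sc2.png",(140,170,470,370),2.4)
E
```

```text
time_s: 4.67
ee_pos: [428.9, -244.1, 58.0]
ee_rot: [179.8, 24.6, -0.1]
force: [0.3, -0.9, 1.1]
gripper_width: 91.3
[-24.1  31.3  96.3 -10.2  75.3  70.6] [ 428.9 -244.1   58. ] [179.8  24.6  -0.1] [ 0.3 -0.9  1.1]
tray [([289.0, 144.0, 336.0, 194.0], 0.65), ([366.0, 126.0, 497.0, 272.0], 0.26)]
riser [([366.0, 129.0, 500.0, 272.0], 0.83)]
```

View pics/sc2.png

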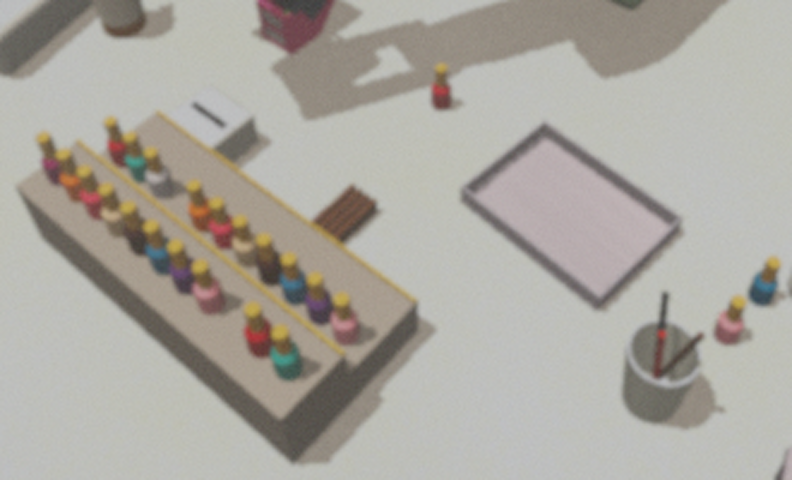

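```bash
python3 -m jog '0 0 0.006 0 0 0;0 0 0.006 0 0 0;0 0 0.006 0 0 0;0 0 0.006 0 0 0;0 0 0.006 0 0 0;0 0 0.006 0 0 0;0 0 0.006 0 0 0;0 0 0.006 0 0 0;0 0 0.006 0 0 0;0 0 0.006 0 0 0' -1 45
python3 - <<'E'
from h import *
np.set_printoptions(precision=1,suppress=True)
s=state();print(s["qpos"],s["ee_pos"],s["ee_rot"],s["force"],s["gripper_width"])
D=lambda x,y:(140+x/2.4,170+y/2.4)
print("riser top",onz("scene",D(158,113),60),onz("scene",D(415,302),60))
for p in [(545,125),(680,222),(598,300),(462,192)]: print("tray",onz("scene",D(*p),30))
print("rest",[onz("scene",D(*p),22) for p in [(352,186),(377,206),(315,220)]])
print("cup",onz("scene",D(665,405),0),"pol",onz("scene",D(728,338)),onz("scene",D(762,298)),"red",onz("scene",D(441,106)))
# FK fit
P=[([-69.9,18.35,89.67,0,72.04,-1.15],[208.3,-535.7,204],[180,0,21.2]),([-31.7,9.4,93.7,0,77,58.4],[429,-251.3,260.2],[180,0,-.1]),([-24.1,31.3,96.3,-10.2,75.3,70.6],[428.9,-244.1,58],[179.8,24.6,-.1])]
from scipy.optimize import least_squares
import itertools
def rot(q,s4,s6,off): return R.from_euler("ZYZYZ",[q[0],q[1]+q[2],s4*q[3],q[4],s6*q[5]+off],degrees=True)
for s4,s6,off in itertools.product([1,-1],[1,-1],[0,90,180,-90]):
    e=max((rot(q,s4,s6,off).inv()*R.from_euler("xyz",r,degrees=True)).magnitude()*57.3 for q,p,r in P)
    if e<10: print(s4,s6,off,e)
E
```

```text
time_s: 5.7
ee_pos: [427.5, -243.6, 53.9]
ee_rot: [179.9, 24.7, -0.1]
force: [0.3, -0.4, -1.8]
gripper_width: 59.7
[-24.1  31.5  96.7 -10.3  74.8  70.7] [ 427.5 -243.6   53.9] [179.9  24.7  -0.1] [ 0.3 -0.4 -1.8] 59.74758076047782
riser top [ 689.6 -219.2   60. ] [689.7 195.3  60. ]
tray [382.7 145.5  30. ]
tray [406.  348.2  30. ]
tray [550.3 331.9  30. ]
tray [529.6 130.6  30. ]
rest [array([600.8,  20.1,  22. ]), array([603.8,  62.8,  22. ]), array([664.2,  20.7,  22. ])]
cup [592.1 443.   -0. ] pol [483.9 456.1   0. ] [416.4 461.6   0. ] red [418.6   7.8   0. ]Traceback (most recent call last):
  File "<stdin>", line 15, in <module>
  File "<stdin>", line 15, in <genexpr>
  File "<stdin>", line 13, in rot
  File "scipy/spatial/transform/_rotation.pyx", line 1413, in scipy.spatial.transform._rotation.Rotation.from_euler
ValueError: Expected axis specification to be a non-empty string of upto 3 characters, got ZYZYZ
```

```bash
cat > fk.py <<'E'
from h import *
from scipy.optimize import least_squares
E=lambda a,x:R.from_euler(a,x,degrees=True)
P=[([-69.9,18.35,89.67,0,72.04,-1.15],[208.3,-535.7,204],[180,0,21.2]),([-31.7,9.4,93.7,0,77,58.4],[429,-251.3,260.2],[180,0,-.1]),([-24.1,31.3,96.3,-10.2,75.3,70.6],[428.9,-244.1,58],[179.8,24.6,-.1]),([-24.1,31.5,96.7,-10.3,74.8,70.7],[427.5,-243.6,53.9],[179.9,24.7,-.1])]
def rot(q,s4,s6,off): return E("z",q[0])*E("y",q[1]+q[2])*E("z",s4*q[3])*E("y",q[4])*E("z",s6*q[5]+off)
def pos(q,k,r):
    a,h,L1,L2,e,d=k; A=E("z",q[0]); B=A*E("y",q[1]); C=A*E("y",q[1]+q[2])
    w=A.apply([a,0,h])+B.apply([0,0,L1])+C.apply([e,0,L2]); return w,w+r.apply([0,0,d])
E
python3 - <<'E'
from fk import *
import itertools
np.set_printoptions(precision=1,suppress=True)
for s4,s6,off in itertools.product([1,-1],[1,-1],[0,90,180,-90]):
    e=max((rot(q,s4,s6,off).inv()*E("xyz",r)).magnitude()*57.3 for q,p,r in P)
    if e<40: print(s4,s6,off,e)
f=lambda k:np.r_[np.concatenate([pos(q,k,E("xyz",r))[1]-p for q,p,r in P]),(k-np.array([50,330,420,400,0,230]))*.01]
s=least_squares(f,[50,330,420,400,0,230]);print(s.x,s.fun)
E
```

```text
1 1 90 0.10000736613928718
-1 1 90 20.546372901996705
[ -1.5 131.  641.5 434.9 129.6 278.6] [-11.   -3.4  -0.4  -5.7 -10.2   0.4   0.4  -0.6  -0.1  -0.4   0.2   0.2
  -0.5  -2.    2.2   0.3   1.3   0.5]
```

```bash
python3 -m jog '-.008 0 -.018 0 0 0;-.02 0 -.044 0 0 0;-.04 0 -.088 0 0 0;-.065 0 -.142 0 0 0;-.09 0 -.196 0 0 0;-.115 0 -.25 0 0 0;-.14 0 -.305 0 0 0;-.155 0 -.34 0 0 0;-.167 0 -.363 0 0 0;-.167 0 -.363 0 0 0;-.167 0 -.363 0 0 0' - 45
cat > fit.py <<'E'
from fk import *
np.set_printoptions(precision=1,suppress=True)
def pos(q,k,r):
    a,h,L1,L2,e,d,b=k; A=E("z",q[0]); B=A*E("y",q[1]); C=A*E("y",q[1]+q[2])
    w=A.apply([a,b,h])+B.apply([0,0,L1])+C.apply([e,0,L2]); return w,w+r.apply([0,0,d])
def fit(P):
    p0=np.array([0,330,450,430,0,250,11.5])
    f=lambda k:np.r_[np.concatenate([pos(q,k,E("xyz",r))[1]-p for q,p,r in P]),(k-p0)*.01]
    return least_squares(f,p0)
E
python3 - <<'E'
from fit import *
s=state();print(s["qpos"],s["ee_pos"],s["ee_rot"],s["force"],s["gripper_width"])
P.append((s["qpos"],s["ee_pos"],s["ee_rot"]))
r=fit(P);print(r.x,r.fun,np.abs(r.fun).max())
E
```

```text
time_s: 6.62
ee_pos: [427.7, -243.1, 254.1]
ee_rot: [179.9, 24.7, -0.1]
force: [0.4, -1.0, -2.6]
gripper_width: 60.0
[-24.   21.9  81.5 -10.   99.1  66.4] [ 427.7 -243.1  254.1] [179.9  24.7  -0.1] [ 0.4 -1.  -2.6] 60.02376495146574
[  0.4 141.4 589.  417.   24.8 343.9  11.4] [-0.1 -0.1  0.1 -0.  -0.2 -0.2  0.1 -0.2 -0.  -0.1  0.3 -0.   0.   0.2
  0.1  0.  -1.9  1.4 -0.1  0.2  0.9 -0. ] 1.8855079688526613
```

```bash
cat >> fit.py <<'E'
Q=P+[([-24.,21.9,81.5,-10.,99.1,66.4],[427.7,-243.1,254.1],[179.9,24.7,-.1])]
K=fit(Q).x
LO=np.array([-177.97,-48.28,12.27,-77.06,2.81,-146.56]);HI=np.array([177.97,115.42,149.76,257.06,150.46,146.56])
def ik(p,r,q0):
    f=lambda q:np.r_[(pos(q,K,rot(q,1,1,90))[1]-p)/5,(rot(q,1,1,90).inv()*r).as_rotvec()*57.3]
    s=least_squares(f,np.clip(q0,LO+1,HI-1),bounds=(LO,HI)); return s.x,np.abs(s.fun).max()
G=np.array([-19.,0,51.2]) # grasp in bin
T0=E("y",24.7)*E("x",180)  # tool in bin frame when bin yaw 0
def tool(lip,az,phi):
    "bin: back azimuth az, tipped phi; lip at world pt"
    B=E("z",az)*E("y",-phi); r=B*T0
    g=np.array(lip)+B.apply(G-[-85,0,70]); return g-r.apply([0,0,3]),r
E
python3 - <<'E'
from fit import *
c=np.array([467,239,0]); u=lambda a:np.array([np.cos(np.radians(a)),np.sin(np.radians(a)),0])
for az in (45,60,75,90,105,120):
    q=np.array([-24.,21.9,81.5,-10.,99.1,66.4]); 
    for t in np.linspace(0,1,11):   # transit
        p,r=tool(np.array([360,-243,270])*(1-t)+t*(c+40*u(az)+[0,0,200]),az*t,55*t); q,e=ik(p,r,q)
    print(az,q,round(e,2))
    for z,ph in((120,55),(60,60),(55,75),(50,92),(50,97)):
        p,r=tool(c+40*u(az)+[0,0,z],az,ph); q,e=ik(p,r,q); print("  ",z,ph,q,round(e,2),pos(q,K,r)[0])
E
```

```text
45 [ 22.4   7.1 105.6  17.4  40.3  56.8] 0.0
   120 55 [ 22.4  11.6 112.8  23.3  29.3  49.7] 0.0 [409.2 181.2 462.7]
   60 60 [ 20.9  15.  121.6  53.2  17.1  18. ] 0.0 [388.4 160.4 390.8]
   55 75 [ 15.5  15.9 134.1 124.6  27.4 -57.7] 0.0 [331.5 103.5 335.4]
   50 92 [  8.4  27.2 147.  141.7  62.7 -86.1] 0.0 [280.7  52.7 250.5]
   50 97 [  6.2  32.6 149.8 141.4  73.9 -91.5] 0.29 [271.8  40.7 224.8]
60 [ 20.1   8.  104.4  26.4  46.6  35.3] 0.0
   120 55 [ 20.1  12.5 111.6  33.   36.4  26.6] 0.0 [426.1 168.2 462.7]
   60 60 [ 17.6  16.2 119.8  56.2  27.9   0.5] 0.0 [411.4 142.8 390.8]
   55 75 [  9.4  17.9 130.4  97.6  36.8 -47.3] 0.0 [371.2  73.1 335.4]
   50 92 [ -0.1  27.9 140.4 115.   61.9 -78.5] 0.0 [335.3  10.8 250.5]
   50 97 [ -2.6  32.4 142.5 115.9  70.  -85.3] 0.0 [327.1  -3.3 223.2]
75 [ 18.4   9.5 102.6  31.2  54.4  17.9] 0.0
   120 55 [ 18.4  13.8 109.8  36.6  44.9   9.6] 0.0 [445.8 160.1 462.7]
   60 60 [ 15.3  17.8 117.1  53.3  38.5 -10.8] 0.0 [438.2 131.7 390.8]
   55 75 [  5.8  20.6 125.1  79.4  47.  -43.9] 0.0 [417.4  53.9 335.4]
   50 92 [ -3.8  29.8 131.9  93.1  65.
[... 602 characters left out ...]
2 160.1 462.7]
   60 60 [ 13.6  21.9 110.1  43.2  57.6 -28.4] 0.0 [495.8 131.7 390.8]
   55 75 [  4.7  26.9 112.4  55.5  66.8 -45.7] 0.0 [516.6  53.9 335.4]
   50 92 [ -2.9  35.6 113.5  63.3  79.3 -60.2] 0.0 [535.2 -15.5 250.5]
   50 97 [ -4.5  38.5 113.5  64.7  83.1 -63.6] 0.0 [539.4 -31.3 223.2]
120 [ 17.1  15.   95.3  30.1  78.8 -21.2] 0.0
   120 55 [ 17.1  18.9 102.2  31.7  69.6 -27. ] 0.0 [507.9 168.2 462.7]
   60 60 [ 14.1  24.  106.3  37.5  66.  -36.6] 0.0 [522.6 142.8 390.8]
   55 75 [  6.3  30.  105.8  46.5  76.  -48.9] 0.0 [562.8  73.1 335.4]
   50 92 [ -0.   38.9 104.5  53.   88.  -58.9] 0.0 [598.7  10.8 250.5]
   50 97 [ -1.4  41.7 104.   54.5  91.7 -61.2] 0.0 [606.9  -3.3 223.2]
```

```bash
python3 - <<'E'
from fit import *
u=lambda a:np.array([np.cos(np.radians(a)),np.sin(np.radians(a)),0])
p,r=tool(np.array([467,239,0])+40*u(84)+[0,0,240],84,0); print(p, todeltas(p,r))
E
```

```text
[478.2 345.7 223.9] [ 0.1 -1.2  0.  -0.4  0.  -0.8]
```

```bash
python3 -m jog '.002 -.02 0 -.008 0 -.017;.006 -.06 0 -.024 0 -.053;.012 -.12 0 -.05 0 -.108;.018 -.18 .001 -.08 0 -.174;.024 -.25 .002 -.11 0 -.239;.03 -.32 .003 -.14 0 -.304;.037 -.39 .004 -.17 0 -.369;.044 -.46 .005 -.2 0 -.434;.051 -.53 .006 -.23 0 -.5;.058 -.6 .007 -.26 0 -.565;.065 -.67 .008 -.29 0 -.63;.072 -.74 .008 -.32 0 -.695;.08 -.81 .009 -.35 0 -.76;.086 -.87 .009 -.37 0 -.804;.092 -.92 .01 -.385 0 -.836;.095 -.95 .01 -.39 0 -.847;.095 -.95 .01 -.39 0 -.847;.095 -.95 .01 -.39 0 -.847' - 45
python3 - <<'E'
from fit import *
np.set_printoptions(precision=4,suppress=True)
s=state();print(s["qpos"],s["ee_pos"],s["ee_rot"],s["force"],s["gripper_width"],pos(s["qpos"],K,E("xyz",s["ee_rot"]))[1])
u=lambda a:np.array([np.cos(np.radians(a)),np.sin(np.radians(a)),0])
L=np.array([467,239,0])+40*u(84)
for z,ph in((200,20),(170,40),(130,55),(90,60),(62,65)):
    p,r=tool(L+[0,0,z],84,ph); print(z,ph,todeltas(p,r))
save("wrist","w3.png",s=1.25)
for t in tip_of("tray","wrist"): print(t,onz("wrist",t["location"]))
E
```

```text
time_s: 8.12
ee_pos: [468.1, 231.8, 227.8]
ee_rot: [-180.0, 25.0, 84.0]
force: [-0.4, 0.1, -1.5]
gripper_width: 59.4
[ 36.847   22.061   85.251  -18.0112  90.2801  45.6075] [468.1062 231.7933 227.7524] [-179.9785   24.9808   83.9651] [-0.363   0.1277 -1.478 ] 59.361193585301656 [468.2    232.1481 227.6135]
200 20 [ 0.2266 -0.0039 -0.0618 -0.0003  0.2253 -0.0004]
170 40 [ 0.2201 -0.0039 -0.0433 -0.0003  0.4476 -0.0005]
130 55 [ 0.2229 -0.0038  0.0106 -0.0002  0.6142 -0.0005]
90 60 [ 0.2454 -0.0038  0.0788 -0.0002  0.6698 -0.0005]
62 65 [ 0.2575 -0.0038  0.1263 -0.0002  0.7253 -0.0005]
{'location': [310.7, 102.5], 'confidence': 0.87} [458.9594 233.4801   0.    ]
{'location': [433.8, 220.1], 'confidence': 0.49} [656.9966 -10.8677   0.    ]
```

View pics/w3.png

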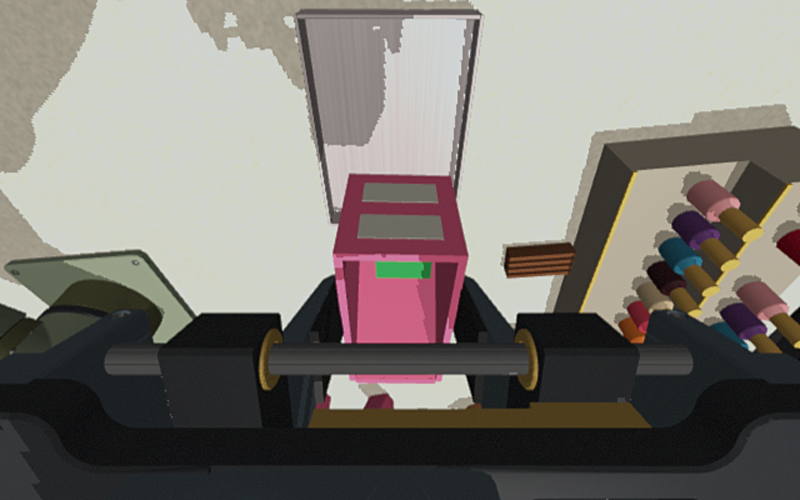

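The picture shows the bin held square over the near end of the tray, with the green block still inside. The tray's far rim runs from (297,10) to (482,10), so the lip will come out over the tray. I'll tip partly and lower, then pour.

```bash
python3 -m jog '.05 -.004 -.015 0 .05 0;.12 -.008 -.035 0 .12 0;.18 -.012 -.05 0 .19 0;.22 -.012 -.06 0 .26 0;.22 -.012 -.052 0 .33 0;.22 -.012 -.045 0 .4 0;.22 -.012 -.036 0 .47 0;.22 -.012 -.015 0 .54 0;.222 -.012 .011 0 .614 0;.23 -.012 .03 0 .63 0;.238 -.012 .055 0 .65 0;.245 -.012 .079 0 .67 0;.251 -.012 .1 0 .69 0;.257 -.012 .126 0 .725 0;.257 -.012 .126 0 .725 0;.257 -.012 .126 0 .725 0' - 45
python3 - <<'E'
from fit import *
np.set_printoptions(precision=4,suppress=True)
s=state();print(s["qpos"],s["ee_pos"],s["ee_rot"],s["force"],s["gripper_width"])
u=lambda a:np.array([np.cos(np.radians(a)),np.sin(np.radians(a)),0])
L=np.array([463,237,0])+40*u(84)
for z,ph in((58,72),(54,80),(52,88),(52,94)):
    p,r=tool(L+[0,0,z],84,ph); print(z,ph,todeltas(p,r))
E
```

```text
time_s: 9.55
ee_pos: [471.9, 318.8, 116.3]
ee_rot: [-179.8, -40.2, 83.5]
force: [0.3, -0.3, -1.2]
gripper_width: 59.5
[ 10.8197  18.7811 117.8908  57.9003  46.7651 -25.4901] [471.9116 318.7788 116.2743] [-179.7917  -40.1869   83.5216] [ 0.258  -0.3082 -1.2397] 59.462911058684156
58 72 [-0.0085 -0.0006 -0.0091  0.0014  0.079  -0.004 ]
54 80 [-0.021  -0.0005 -0.0208  0.0016  0.1679 -0.0039]
52 88 [-0.0334 -0.0004 -0.0344  0.0019  0.2568 -0.0038]
52 94 [-0.0422 -0.0003 -0.0459  0.0021  0.3235 -0.0037]
```

Pouring now, followed by a dwell.

```bash
python3 -m jog '-.0085 0 -.009 0 .079 0;-.015 0 -.015 0 .123 0;-.021 0 -.021 0 .168 0;-.027 0 -.028 0 .212 0;-.033 0 -.034 0 .257 0;-.038 0 -.04 0 .29 0;-.042 0 -.046 0 .323 0;-.042 0 -.046 0 .323 0;-.042 0 -.046 0 .323 0;-.042 0 -.046 0 .323 0;-.042 0 -.046 0 .323 0;-.042 0 -.046 0 .323 0;-.042 0 -.046 0 .323 0;-.042 0 -.046 0 .323 0;-.042 0 -.046 0 .323 0;-.042 0 -.046 0 .323 0' - 45
python3 - <<'E'
from fit import *
s=state();print(s["qpos"],s["ee_pos"],s["ee_rot"],s["force"],s["gripper_width"])
a=grab_frame("scene")[180:330,300:460,::-1]; b=grab_frame("side")[110:240,260:400,::-1]
a=cv2.resize(a,(400,375),interpolation=2);b=cv2.resize(b,(400,375),interpolation=2)
cv2.imwrite("pics/p4.png",np.hstack([a,b]))
E
```

```text
time_s: 10.88
ee_pos: [468.4, 288.2, 120.4]
ee_rot: [-179.6, -69.2, 83.3]
force: [0.8, 0.8, -1.3]
gripper_width: 59.6
[ -5.8  31.9 127.7  82.9  70.4 -68.2] [468.4 288.2 120.4] [-179.6  -69.2   83.3] [ 0.8  0.8 -1.3] 59.614250500451995
```

View pics/p4.png

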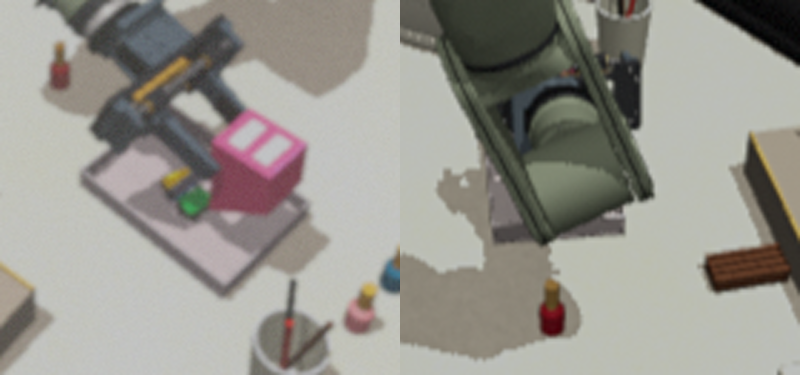

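```bash
python3 -m jog '.02 0 -.008 0 0 0;.05 0 -.019 0 0 0;.09 0 -.034 0 0 0;.13 0 -.05 0 0 0;.17 0 -.065 0 0 0;.21 0 -.08 0 0 0;.24 0 -.091 0 0 0;.24 0 -.091 0 -.03 0;.24 0 -.091 0 -.1 0;.24 0 -.091 0 -.18 0;.24 0 -.091 0 -.26 0;.24 0 -.091 0 -.34 0;.24 0 -.091 0 -.42 0;.24 0 -.091 0 -.5 0;.24 0 -.091 0 -.58 0;.24 0 -.091 0 -.65 0;.24 0 -.091 0 -.71 0;.24 0 -.091 0 -.71 0' - 45
python3 - <<'E'
from fit import *
s=state();print(s["qpos"],s["ee_pos"],s["ee_rot"],s["force"],s["gripper_width"])
a=grab_frame("scene")[190:310,320:440,::-1]; b=grab_frame("wrist")[:,:,::-1]
a=cv2.resize(a,(400,400),interpolation=2);b=b[:,120:520]
cv2.imwrite("pics/p5.png",np.hstack([a,b]))
E
```

```text
time_s: 12.48
ee_pos: [468.5, 291.3, 248.6]
ee_rot: [-179.8, -5.3, 83.9]
force: [0.7, 0.4, -1.7]
gripper_width: 59.3
[27.9 13.2 90.7  4.7 73.4 32.7] [468.5 291.3 248.6] [-179.8   -5.3   83.9] [ 0.7  0.4 -1.7] 59.292471681723406
```

View pics/p5.png

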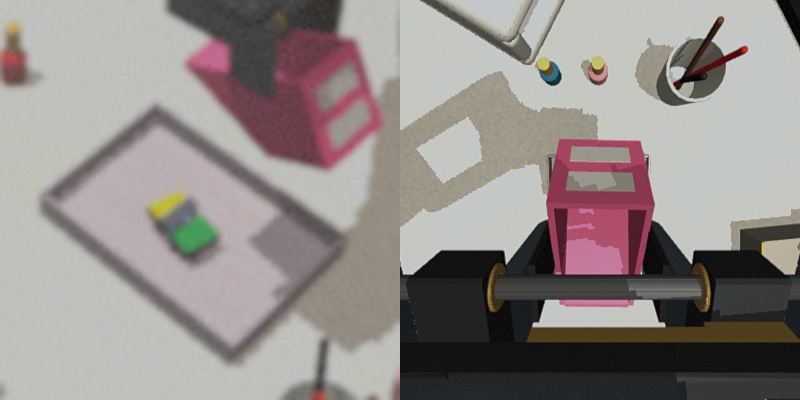

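```bash
python3 -m jog '-.02 0 -.005 0 -.03 0;-.06 0 -.015 0 -.08 0;-.11 0 -.03 0 -.13 0;-.17 0 -.045 0 -.18 0;-.23 0 -.06 0 -.23 0;-.29 0 -.075 0 -.28 0;-.33 0 -.088 0 -.32 0;-.353 0 -.093 0 -.333 0;-.353 0 -.093 0 -.333 0;-.353 0 -.093 0 -.333 0' - 45
python3 - <<'E'
from fit import *
s=state();print(s["qpos"],s["ee_pos"],s["ee_rot"],s["force"],s["gripper_width"])
b=grab_frame("wrist")[:,:,::-1]
for q in("buffer0","buffer1","tray"): print(q,[(np.round(r["rect"]).tolist(),round(r["confidence"],2)) for r in spot_in(q,"wrist")])
cv2.imwrite("pics/p6.png",cv2.resize(b[0:270,180:450],(800,800))[:600])
E
```

```text
time_s: 13.42
ee_pos: [447.9, 109.0, 277.1]
ee_rot: [-179.6, 24.5, 83.9]
force: [-0.9, -0.3, -0.6]
gripper_width: 60.0
[ 27.1  12.8  91.4 -20.   90.2  35.8] [447.9 109.  277.1] [-179.6   24.5   83.9] [-0.9 -0.3 -0.6] 59.98425509315214
buffer0 [([303.0, 1.0, 334.0, 23.0], 0.75), ([314.0, 1.0, 345.0, 8.0], 0.51)]
buffer1 [([303.0, 1.0, 334.0, 23.0], 0.75), ([314.0, 1.0, 345.0, 8.0], 0.51)]
tray [([252.0, 1.0, 385.0, 88.0], 0.75)]
```

View pics/p6.png

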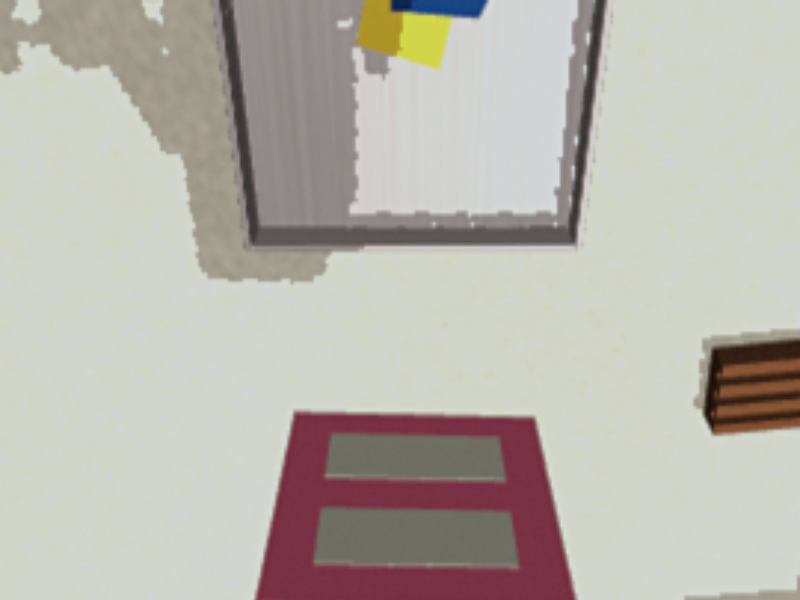

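```bash
python3 -m jog '0 0 0 0 .07 0;0 0 0 0 .14 0;0 0 0 0 .21 0;0 0 0 0 .25 0;0 0 0 0 .25 0;0 0 0 0 .25 0' - 45
python3 - <<'E'
from fit import *
np.set_printoptions(precision=4,suppress=True)
s=state();print(s["ee_pos"],s["ee_rot"])
b=grab_frame("wrist")[:,:,::-1]
cv2.imwrite("pics/p7.png",cv2.resize(b[0:270,180:460],(560,540),interpolation=2))
# carry: above place, yaw 0
O=np.array([659.6-35,-18.,0])
for z in(150,40):
  p,r=tool(O+[-85,0,70+z],0,0);print(p,todeltas(p,r))
  R0=E("xyz",s["ee_rot"])
E
```

```text
time_s: 14.12
ee_pos: [448.4, 109.2, 277.7]
ee_rot: [-179.7, 2.1, 83.7]
force: [-0.4, -0.2, -1.7]
gripper_width: 59.6
[448.3956 109.1887 277.6699] [-179.6995    2.0906   83.6947]
[606.8536 -18.     203.9255] [-0.2143  0.3435  0.1528  0.2139 -0.2018  0.9109]
[606.8536 -18.      93.9255] [-0.2063  0.3448  0.3727  0.2139 -0.2018  0.9109]
```

View pics/p7.png

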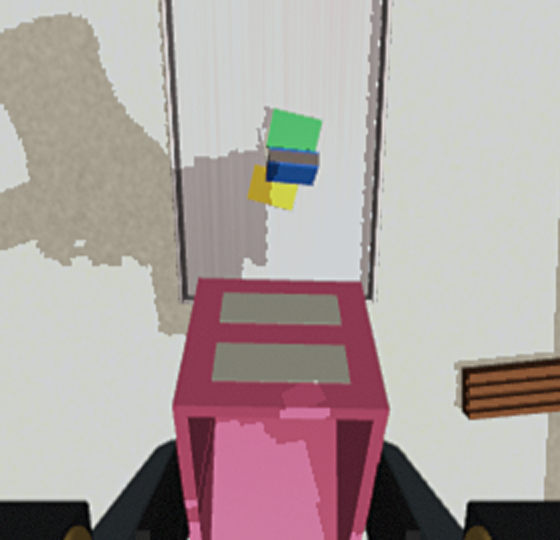

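```bash
python3 - <<'E'
from fit import *
s=state(); r=E("xyz",s["ee_rot"]); g=s["ee_pos"]+r.apply([0,0,3]); B=r*T0.inv()
pts=np.array([[x,y,4] for x in(-25,26) for y in(-26,26)]+[[-85,0,70],[30,0,70]],float)
W=g+B.apply(pts-G); px=proj("side",W); print(px)
c=px.mean(0).astype(int); b=grab_frame("side")[c[1]-30:c[1]+30,c[0]-30:c[0]+30,::-1]
a=grab_frame("scene")[225:285,340:400,::-1]
cv2.imwrite("pics/p8.png",np.hstack([cv2.resize(i,(400,400),interpolation=2) for i in(b,a)]))
E
```

```text
[[324.8 137.5]
 [306.5 138.5]
 [323.1 121.8]
 [305.  122.8]
 [318.8 145.7]
 [314.9 108.2]]
```

View pics/p8.png

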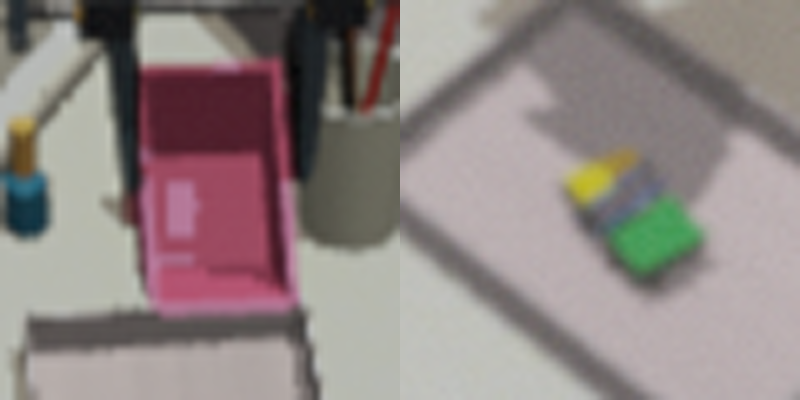

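The side view shows the bin empty: floor and back wall are plain pink and no block is inside. The scene crop shows the pile well inside the tray, with yellow, blue and green on top and white evidently underneath. Next I'll carry the bin to its place.

```bash
python3 -m jog '-.005 .01 .003 .005 -.005 .02;-.017 .03 .01 .016 -.015 .07;-.035 .06 .025 .035 -.033 .15;-.055 .09 .04 .053 -.05 .225;-.075 .12 .053 .07 -.066 .3;-.095 .15 .068 .088 -.083 .375;-.112 .18 .08 .106 -.1 .45;-.13 .21 .093 .123 -.116 .525;-.15 .24 .107 .14 -.133 .6;-.168 .27 .12 .158 -.15 .675;-.187 .3 .133 .176 -.166 .75;-.2 .32 .143 .19 -.18 .81;-.209 .335 .15 .203 -.19 .865;-.2143 .3435 .153 .214 -.202 .911;-.2143 .3435 .153 .214 -.202 .911;-.2143 .3435 .153 .214 -.202 .911' - 45
python3 - <<'E'
from fit import *
np.set_printoptions(precision=4,suppress=True)
s=state();print(s["qpos"],s["ee_pos"],s["ee_rot"],s["force"],s["gripper_width"])
grab_frame("wrist")
for q,z in(("riser",0),("brush_rest",22),("bin_place",0)): print(q,[(t["confidence"],onz("wrist",t["location"],z)) for t in tip_of(q,"wrist")])
im=grab_frame("wrist")[:,:,::-1]; px=proj("wrist",[[689.6,y,z] for y in(-100,0,100) for z in(0,60)]+[[600,20,22],[685,20,22]]); print(px)
for p in px: cv2.circle(im:=np.ascontiguousarray(im),tuple(np.int32(p)),2,(255,0,255),-1)
cv2.imwrite("pics/p9.png",cv2.resize(im,None,fx=1.25,fy=1.25))
E
```

```text
time_s: 15.6
ee_pos: [607.5, -16.1, 202.0]
ee_rot: [-180.0, 24.8, 0.3]
force: [0.4, 0.8, -1.1]
gripper_width: 60.1
[ -2.0634  36.004   64.9244  -0.9803 103.8951  87.6506] [607.4601 -16.1147 202.0305] [-179.9732   24.8425    0.2659] [ 0.4372  0.8232 -1.1248] 60.093759731214405
riser [(0.96, array([689.3594, -13.0196,   0.    ]))]
brush_rest [(0.63, array([636.5967,  37.9348,  22.    ])), (0.17, array([429.0932, 424.3633,  22.    ]))]
bin_place [(0.65, array([453.1019, 235.5899,   0.    ]))]
[[397.9572  38.1825]
 [412.1969  53.6972]
 [303.4289  37.6784]
 [300.7296  53.1217]
 [208.705   37.1733]
 [188.9901  52.5447]
 [288.4863 125.6058]
 [282.8621  47.7717]]
```

View pics/p9.png

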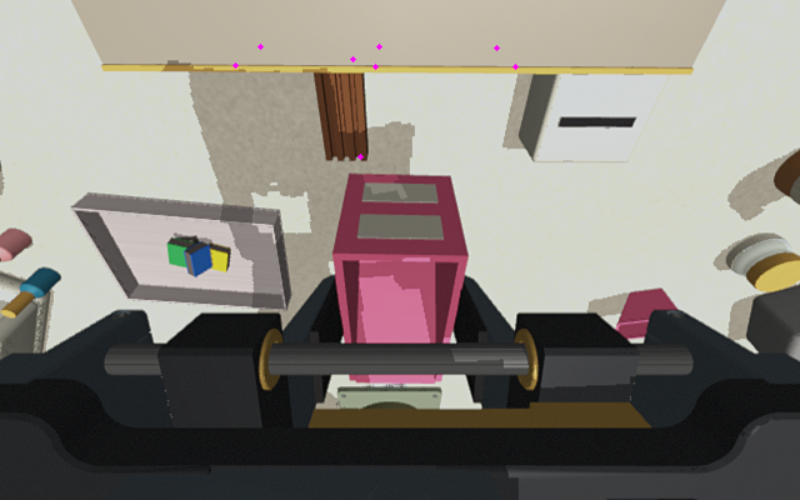

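The wrist picture shows the bin facing the riser, with the panel edge at row 68 horizontal to within 0.1°. The brush rest's right corner is at (367,159). Shifted pixel readings put the panel near x=688 and the stop face near y=16 to 18. I'll descend with about 8 mm of clearance to the right.

```bash
python3 -m jog '.01 .004 .02 0 0 0;.025 .01 .054 .001 0 .001;.045 .016 .1 .0013 0 .0027;.065 .016 .14 .0013 0 .0027;.085 .016 .18 .0013 0 .0027;.1 .016 .215 .0013 0 .0027;.11 .016 .238 .0013 0 .0027;.116 .016 .2506 .0013 0 .0027;.116 .016 .2506 .0013 0 .0027;.116 .016 .2506 .0013 0 .0027;.116 .016 .2506 .0013 0 .0027' - 60
python3 - <<'E'
from fit import *
s=state();print(s["ee_pos"],s["ee_rot"],s["force"],s["gripper_width"])
E
```

```text
time_s: 16.77
ee_pos: [608.0, -24.1, 67.2]
ee_rot: [-180.0, 24.6, -0.1]
force: [-0.3, -0.0, -1.2]
gripper_width: 59.4
[608.  -24.1  67.2] [-180.    24.6   -0.1] [-0.3 -0.  -1.2] 59.38030459768685
```

```bash
python3 -m jog '.014 0 -.001 0 0 0;.027 0 -.002 0 0 0;.041 0 -.003 0 0 0;.054 0 -.003 0 0 0;.054 0 -.003 0 0 0;.054 -.004 -.003 0 0 0;.054 -.008 -.003 0 0 0;.054 -.008 -.003 0 0 0;.054 -.008 -.003 0 0 0' - 60
python3 - <<'E'
from fit import *
s=state();print(s["ee_pos"],s["ee_rot"],s["force"],s["torque"])
E
```

```text
time_s: 17.52
ee_pos: [633.0, -20.0, 57.5]
ee_rot: [-180.0, 24.6, -0.0]
force: [-0.2, 0.1, -2.1]
gripper_width: 59.7
[633.  -20.   57.5] [-180.    24.6   -0. ] [-0.2  0.1 -2.1] [ 0.  -0.4  0. ]
```

```bash
python3 -m jog '0 -.002 0 0 0 0;0 -.004 0 0 0 0;0 -.006 0 0 0 0;0 -.008 0 0 0 0;0 -.01 0 0 0 0;0 -.01 0 0 0 0;0 -.01 0 0 0 0' - 60;  python3 -m jog '0 -.002 0 0 0 0;0 -.004 0 0 0 0;0 -.004 0 0 0 0;0 -.004 0 0 0 0' - 60
```

```text
time_s: 18.1
ee_pos: [633.1, -16.0, 57.7]
ee_rot: [179.9, 24.5, -0.1]
force: [0.5, -4.1, -0.2]
gripper_width: 59.7
time_s: 18.43
ee_pos: [633.1, -15.8, 57.8]
ee_rot: [179.7, 24.5, -0.1]
force: [0.4, -6.9, 0.5]
gripper_width: 59.5
```

```bash
python3 -m jog '.004 -.003 0 0 0 0;.008 -.003 0 0 0 0;.0134 -.003 0 0 0 0;.0134 -.003 0 0 0 0;.0134 -.003 0 0 0 0' - 60;  python3 -m jog '.003 -.003 .001 0 0 0;.006 -.003 .002 0 0 0;.006 -.003 .002 0 0 0;.006 -.003 .002 0 0 0' - 60
python3 - <<'E'
from fit import *
s=state();print(s["ee_pos"],s["ee_rot"],s["force"],s["torque"])
E
```

```text
time_s: 18.85
ee_pos: [638.1, -15.7, 55.0]
ee_rot: [179.5, 24.7, -0.2]
force: [-2.1, -5.0, -0.0]
gripper_width: 59.6
time_s: 19.18
ee_pos: [638.3, -15.7, 54.3]
ee_rot: [179.4, 25.0, -0.2]
force: [-4.5, -5.5, 5.6]
gripper_width: 59.7
[638.3 -15.7  54.3] [179.4  25.   -0.2] [-4.5 -5.5  5.6] [-1.1  0.9  0.7]
```

```bash
python3 -m jog '.004 .001 -.003 .006 0 0;.012 .001 -.006 .006 0 0;.018 .001 -.009 .006 0 0;.018 .001 -.009 .006 0 0;.018 .001 -.009 .006 0 0;.018 .001 -.009 .006 0 0' - 60
python3 - <<'E'
from fit import *
s=state();print(s["ee_pos"],s["ee_rot"],s["force"],s["torque"])
save("scene","f1.png",(240,200,320,260),8)
E
```

```text
time_s: 19.68
ee_pos: [638.7, -16.2, 55.7]
ee_rot: [179.9, 26.5, -0.1]
force: [-19.4, -3.6, 4.6]
gripper_width: 59.4
[638.7 -16.2  55.7] [179.9  26.5  -0.1] [-19.4  -3.6   4.6] [-0.4  3.3  0.6]
```

```bash
python3 -m jog '0 0 .002 0 .01 0;0 0 .0037 0 .02 0;0 0 .0037 0 .02 0;0 0 .0037 0 .02 0;0 0 .0037 0 .02 0' - 60
python3 -c "
from fit import *
s=state();print(s['ee_pos'],s['ee_rot'],s['force'],s['torque'])"
python3 -m jog '0 0 0 0 0 0;0 0 0 0 0 0;0 0 0 0 0 0;0 0 0 0 0 0;0 0 0 0 0 0;0 0 0 0 0 0;0 0 0 0 0 0;0 0 0 0 0 0' .47 60
python3 -c "
from fit import *
s=state();print(s['ee_pos'],s['ee_rot'],s['force'],s['torque'])"
```

```text
time_s: 20.15
ee_pos: [638.3, -16.2, 54.1]
ee_rot: [179.9, 24.6, -0.1]
force: [-2.1, -1.5, -1.3]
gripper_width: 59.5
[638.3 -16.2  54.1] [179.9  24.6  -0.1] [-2.1 -1.5 -1.3] [-0.5 -0.   0.3]
time_s: 20.82
ee_pos: [638.3, -16.1, 54.1]
ee_rot: [179.9, 24.6, -0.1]
force: [-0.7, -0.3, 0.4]
gripper_width: 66.8
[638.3 -16.1  54.1] [179.9  24.6  -0.1] [-0.7 -0.3  0.4] [ 0.  -0.2 -0. ]
```

```bash
python3 -m jog '0 0 0 0 0 0;0 0 0 0 0 0;0 0 0 0 0 0;0 0 0 0 0 0;0 0 0 0 0 0;0 0 0 0 0 0;0 -.002 0 0 0 0;0 -.003 0 0 0 0;0 -.003 0 0 0 0;0 -.003 0 0 0 0' -1 60
python3 -c "
from fit import *
s=state();print(s['ee_pos'],s['ee_rot'],s['force'],s['torque'])"
python3 -m jog '.004 -.003 .001 0 .004 0;.008 -.003 .002 0 .008 0;.012 -.003 .003 0 .012 0;.016 -.003 .003 0 .016 0;.02 -.003 .004 0 .02 0;.02 -.003 .004 0 .02 0;.02 -.003 .004 0 .02 0;.02 -.003 .004 0 .02 0' -1 60
python3 -c "
from fit import *
s=state();print(s['ee_pos'],s['ee_rot'],s['force'],s['torque'],s['qvel'])"
```

```text
time_s: 21.65
ee_pos: [638.3, -15.7, 54.2]
ee_rot: [179.8, 24.6, -0.2]
force: [-0.0, -5.1, 0.3]
gripper_width: 59.5
[638.3 -15.7  54.2] [179.8  24.6  -0.2] [-0.  -5.1  0.3] [-1.  -0.2  0.5]
time_s: 22.32
ee_pos: [639.2, -15.6, 53.9]
ee_rot: [179.7, 23.9, -0.1]
force: [-14.8, -7.2, 22.8]
gripper_width: 58.9
[639.2 -15.6  53.9] [179.7  23.9  -0.1] [-14.8  -7.2  22.8] [-0.7  4.4  0.8] [ 0.  -0.  -0.  -0.  -0.1 -0. ]
```

```bash
python3 -m jog '.02 -.002 .002 0 .006 0;.022 -.002 .001 0 .004 0;.024 -.002 .001 0 .003 0;.025 -.002 .001 0 .003 0;.025 -.002 .001 0 .003 0;.025 -.002 .001 0 .003 0;.025 -.002 .001 0 .003 0' -1 60
python3 - <<'E'
from fit import *
s=state();print(s['ee_pos'],s['ee_rot'],s['force'],s['torque'])
a=grab_frame("scene")[195:285,230:330,::-1]; b=grab_frame("side")[180:240,345:425,::-1]
w=grab_frame("wrist")[:,:,::-1]
cv2.imwrite("pics/fin.png",np.vstack([np.hstack([cv2.resize(a,(400,320),interpolation=2),cv2.resize(b,(400,320),interpolation=2)]),cv2.resize(w[:224],(800,280))]))
E
```

```text
time_s: 22.9
ee_pos: [639.2, -15.8, 54.1]
ee_rot: [179.6, 25.2, -0.1]
force: [-23.6, -6.2, 23.6]
gripper_width: 59.2
[639.2 -15.8  54.1] [179.6  25.2  -0.1] [-23.6  -6.2  23.6] [-0.6  5.2  0.8]
```

View pics/fin.png

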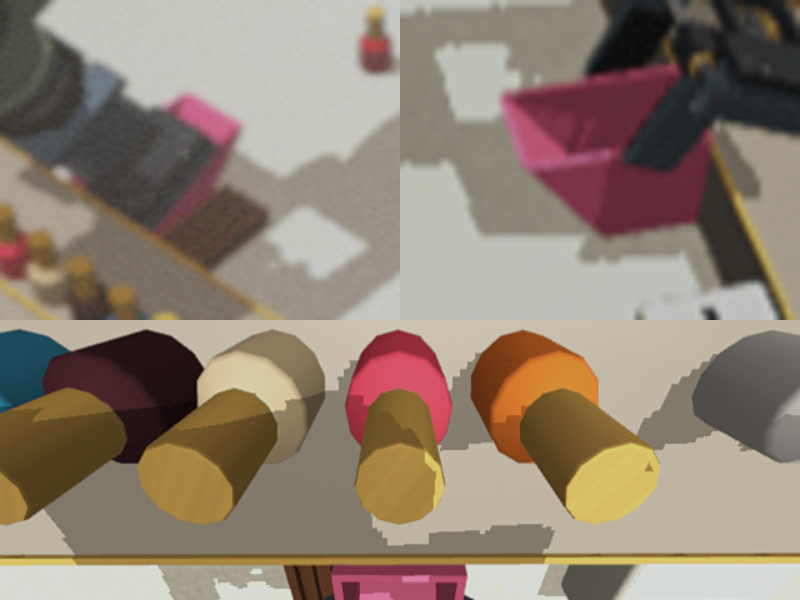

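```bash
python3 -m jog '.025 -.002 .001 0 .019 0;.025 -.002 .001 0 .021 0;.025 -.002 .001 0 .023 0;.025 -.002 .001 0 .023 0;.025 -.002 .001 0 .023 0;.025 -.002 .001 0 .023 0' -1 60
python3 - <<'E'
from fit import *
s=state();print(s['ee_pos'],s['ee_rot'],s['force'],s['torque'],s['gripper_width'])
E
```

```text
time_s: 23.55
ee_pos: [639.3, -15.7, 54.0]
ee_rot: [179.6, 24.7, -0.1]
force: [-23.2, -6.0, 22.8]
gripper_width: 59.2
[639.3 -15.7  54. ] [179.6  24.7  -0.1] [-23.2  -6.   22.8] [-0.5  5.3  0.6] 59.19244619855859
```

The push is steady at 23 N into the riser and 23 N down, with the pitch back to its flat-standing value. I'm handing in while holding it.

```bash
python3 -c "
from workcell import *
print(job_done())"
```

```text
the job is handed in; nothing more can be done
None
```

The blocks are out of the bin and in the steel tray, and the bin stands in its place. I handed the job in at 23.6 s while still holding the push.

- **Pouring:** I gripped the middle-sized bin across its sides and tipped it about 94° over the tray. A side view afterwards showed the bin empty. Yellow, blue and green lie in the tray. I never saw the white block directly; it must be under the others.
- **Placing:** I stood the bin on the desk, slid it left until it touched the brush rest and then forward until it met the panel. I then released and regripped it so that it stood flat.
- **Push:** The final slanting push read about 23 N into the riser and 23 N down, plus 6 N against the brush rest, at 60 N grip.
- **Last checks:** The tool's pitch was 24.7°, against 24.6° when the bin stood free, with a roll of about 0.4°. The last pictures show the back along the riser edge and the left side at the brush rest. The red bottle was standing there; I did not look at the other bottles, the cup and the jar again after placing.
- **Disagreement:** Contact put the panel at about x = 686 mm, while the cameras gave 687 to 690 mm. I put this down to camera and grasp-offset error, since the force rose stiffly at contact.

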